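# Tip the model balls out of the corner-spout tray

## Robot

A 7-joint arm with a two-finger parallel gripper is mounted at the origin on the work surface. World frame = base frame: x ahead of the robot, y to its left, z up, the work surface at z = 0. Lengths are in m, angles in rad, forces in N, time in s.
With the tool pointing down it reaches from about 0.35 to 0.9 m from the base axis. Payload 8.1 kg.
Tool frame: the origin (TCP) lies at the very end of the fingers, on their centre line; the grasp point (between the pads) lies 19 mm behind it; z points along the fingers, y is the line along which they close (so a half turn about z gives the same grasp; the last joint's range is limited). The gripper opens to 92 mm and grips with 3 to 60 N. Pads are 19 mm wide; open, the fingers measure 130 mm over their backs; the gripper's body (75 mm by 190 mm) begins 47 mm behind the grasp point.
Start: joints at [1.009, 0.434, 0.025, 1.573, -0.012, 1.134, -0.075], TCP at [0.277, -0.56, 0.227] pointing down, gripper open.
Joint ranges: [-2.62, 2.62], [-0.44, 2.09], [-1.27, 1.32], [0.08, 2.57], [-1.32, 4.46], [0.12, 2], [-2.74, 2.74]. Speed limits (rad/s): [2.22, 2.22, 3.01, 3.01, 3.14, 3.14, 3.14].

## Interface

Orientations are given as a rotation vector (axis times angle).
In Python, from cell import arm gives the robot as it stands.
- The arm moves only by the tool jog_arm, never from a script. Its argument "rows" is a list of rows, each a list of 3 entries, a list of its own where there are three numbers: the shift along the world's x, y, z in cm, then the turn, a rotation vector about the world's x, y, z in degrees, then the opening, from 0 (shut) to 1 (fully open). A call has 1 to 8 rows; each row is the pose to reach, as a shift and turn from the pose commanded when the call began; what a row does not reach only later rows make up. A row lasts 1/8 s, in which the tool goes at most 62.5 mm and 10.7 degrees, less where a joint would pass 70% of its speed; a pose out of reach is approached as far as the arm can. A call with a gripper value outside its range is refused whole. The fingers move at their own pace and stop on an object; "newtons" is the grip in N (left out, the last holds). Time passes only in rows, so rows that repeat a pose let the fingers close. It gives the time, the measured TCP pose, the force, the opening and the grip force at its end, in the units of the state.
- arm.observe(): the state, without advancing time (a new reading comes with each control period).
- arm.get_image(name): name is "scene" or "top" or "wrist"; returns a dict with "img" (420x560x3 uint8, red, green, blue), "depth" (420x560 float32, m along the optical axis (not along the pixel's ray), 0 where there is no reading), "fx", "fy", "cx", "cy" (pixels), "dist_coeffs" ([k1, k2, p1, p2, k3] as OpenCV has them; the pictures are not rectified), "rvec" (rotation vector, rad) and "tvec" (3), from world to camera coordinates, as OpenCV has them; the wrist camera has in their place "mount" (4x4, takes a point from camera to tool coordinates, whose origin is the TCP and whose axes are the flange's). Camera axes: x right, y down, z forward; pixel columns grow to the right and rows downward; lengths in m; the calibration is good to about 2 mm. A picture is of the moment at which its call begins: read the wrist's pose just before it.
- arm.sign_off(): hands the job in; it is judged then, once.
The state is a dict: "clock": time; "joints": joint angles; "dq": joint speeds; "joint_efforts": joint torques, N m; "position": TCP position; "ee_rot": TCP orientation; "force": force on the tool from outside, world axes, zero at the start; "ft_torque": the same for the moment, N m; "width": opening from 0.0 (shut) to 1.0 (fully open); "gripper_force": force on a finger pad.
Only numpy, scipy, OpenCV 4.12 (cv2) and the standard library are available. Lean on these libraries where they do the work, as an engineer would, in place of code of your own. Each camera call takes 0.05 s, during which the arm holds its last target. There are 200 camera calls.

## Task

Set the white dish on the bench centred under the tray's spout and let go of it, then pull the gate at the spout fully up. Take the tray's lifting paddle and slowly tip the tray up about its spout corner until all three wooden balls have run out into the dish, then lower the tray gently until it rests fully home and push the gate fully down again. Leave the dish standing under the spout with the balls in it, and leave everything else on the bench where it is.

Things in the scene. Friction and masses are not known exactly. Their poses are not given: they have to be found in the camera images.
- stand: Dark steel stand, fixed to the bench, carrying the tipping tray. Origin: on the bench straight below the hinge; +x level from hinge to lifting paddle, the spout points to -x, z up. Its foot covers x 70 to 240 mm, |y| < 80 mm; ahead of x = 70 mm only two slim arms (y = +-70 mm, undersides at least 72 mm up) reach to the hinge, so the dish fits below them.
- tray (a joint): Hinge of the aluminium tray, along the stand's y axis, 100 mm above the stand's origin. 0: home, the floor sloping 0.175 rad down away from the spout; grows (rad, to 0.70) as the paddle end is lifted; floor level at 0.175, running to the spout above that; the balls roll out once it is past about 0.3. The balls start at rest in the far corner. Falls back if let go. Tray and gate about 0.7 kg.
- paddle (a point): Grasp point mid-way up the flat black lifting paddle, opposite the spout; 261 mm along x, 72 mm along z from the hinge in the tray's frame. Paddle 50 mm wide (y), 10 mm thick, leaning away from the spout 0.436 rad from the tray's z, so 0.61 rad (35 deg) from vertical at home; it ends 25 mm beyond this point. Grip across its thickness, the tool leaning with it.
- spout (a point): Middle of the end of the spout lip, on its upper face, 25 mm in front of the hinge; frame: the tray's (x from hinge to paddle along the floor, z square to it). The tray is a 200 mm square, its diagonal along x; the corner at the hinge is cut off as a 104 mm wide notch, the opposite corner is 231 mm from the hinge. Walls 34 mm high, floor 4 mm.
- gate (a joint): Upright steel shutter across the notch, sliding along the tray's z axis between two posts (85 mm tall, at y = +-59 mm). 0: fully down, shut; 0.058 m: fully up. Stays where it is left (about 3 N friction). The 40 mm balls pass under it when it is fully up.
- gate_tab (a point): Grasp point on the black tab topping the gate: 44 mm wide (y), 10 mm thick (x), its top 13 mm above this point; frame of the tray. Shut, it lies 74 mm along the tray's z and 4 mm in front of the hinge. Moves with the gate.
- dish: Loose white round flat-bottomed dish, outer diameter 170 mm, 60 mm tall, wall 4 mm, floor 5 mm, about 0.35 kg. Origin: centre of its underside. Its rim can be pinched from above anywhere; it may be lifted or slid.
- dish_spot (a point): Point on the bench 45 mm in front of the hinge, 20 mm beyond the spout lip (stand's -x side), where the balls come down: the dish's centre belongs here.
- ball0: Plain wooden ball, 40 mm diameter, 30 g. Origin: its centre. Lies in the tray at the start.
- ball1: Plain wooden ball like ball0.
- ball2: Plain wooden ball like ball0.
- wash_bottle: White plastic bottle, 70 mm diameter, 170 mm tall; origin under its centre. Bystander.
- reagent_jar: Brown glass jar, 72 mm diameter, 120 mm tall; origin under its centre. Bystander.
- beaker: Glass beaker, 76 mm diameter, 100 mm tall; origin under its centre. Bystander.
- flask: Conical glass flask, 86 mm diameter, 130 mm tall; origin under its centre. Bystander.
- stopper: Large black rubber stopper, 72 mm diameter, 60 mm tall; origin under its centre. Bystander.
- spatula_b: Spatula lying on the bench; bystander.
There are look-alikes about, which are no part of the job. Leave any black look-alike of the ball0 alone. Leave any purple look-alike of the dish alone.

How it is judged:
By the outcome, as a careful person would: the job done as asked, in the order asked, and still so for the second after the job is handed in, with the robot touching nothing.
It also fails if it takes over 64 s, if anything falls off the work surface, if the arm or the gripper's body presses on something with over 40 N, if the wrist force passes 120 N, or if a joint passes its speed limit or range.

## Working session

There is one attempt and no reset: what is moved stays moved. The work goes in short steps, Python scripts to look and compute and a tool call to move; the robot and the scene stay as the last step left them, time stands still between calls to the robot, and variables do not carry over. Pictures are saved under pics/ and viewed, at most 10 in all, crops included, and the job is handed in when it is done.

Besides the shell and the picture viewer there is one more tool, called after ">>>" as name(argument=value, ...) on one line, values as JSON. jog_arm: Moves the arm, as the interface text tells. Its arguments: {"type":"object","properties":{"rows":{"type":"array","items":{"type":"array"}},"newtons":{"type":"number"}},"required":["rows"]}

```bash
mkdir -p pics; ls
cat > h.py <<'E'
import numpy as np, cv2
from scipy.spatial.transform import Rotation as R
from cell import arm
def cam(n):
    s=arm.observe(); c=arm.get_image(n); K=np.array([[c["fx"],0,c["cx"]],[0,c["fy"],c["cy"]],[0,0,1.]])
    if n=="wrist":
        T=np.eye(4); T[:3,:3]=R.from_rotvec(s["ee_rot"]).as_matrix(); T[:3,3]=s["position"]
        M=T@np.array(c["mount"])
    else:
        V=np.eye(4); V[:3,:3]=cv2.Rodrigues(np.array(c["rvec"],float))[0]; V[:3,3]=np.ravel(c["tvec"]); M=np.linalg.inv(V)
    c["K"]=K; c["M"]=M; return c
def world(c):
    """per-pixel world points from depth"""
    h,w=c["depth"].shape; u,v=np.meshgrid(np.arange(w),np.arange(h))
    p=cv2.undistortPoints(np.stack([u,v],-1).reshape(-1,1,2).astype(float),c["K"],np.array(c["dist_coeffs"])).reshape(h,w,2)
    d=c["depth"]; P=np.dstack([p[...,0]*d,p[...,1]*d,d])
    W=P@c["M"][:3,:3].T+c["M"][:3,3]; W[d==0]=np.nan; return W
def save(c,n): cv2.imwrite("pics/"+n,c["img"][...,::-1])
E
python3 - <<'E'
from h import *
a=cam("top"); b=cam("scene")
im=np.hstack([a["img"],b["img"]])
save({"img":a["img"]},"top0.png"); save({"img":b["img"]},"scene0.png")
np.savez("c0.npz",ti=a["img"],tw=world(a),si=b["img"],sw=world(b))
s=arm.observe(); print(s["position"],s["ee_rot"],s["clock"],s["force"],a["M"],b["M"])
E
```

```text
pics
[ 0.27656744 -0.55998591  0.22605807] [-3.05808292e+00 -7.13955571e-01  6.34752571e-04] 0.1 [-0.09123283  0.36456362 -0.00766151] [[-1.10517098e-02 -9.88276270e-01  1.52275650e-01  3.41135280e-01]
 [-9.99938765e-01  1.08359513e-02 -2.24671192e-03 -1.25632350e-01]
 [ 5.70320546e-04 -1.52291156e-01 -9.88335509e-01  1.47572365e+00]
 [ 0.00000000e+00  0.00000000e+00  0.00000000e+00  1.00000000e+00]] [[-0.78739736  0.34346522 -0.51189554  1.12305543]
 [ 0.61642852  0.43248823 -0.65800442  0.63490122]
 [-0.00461284 -0.83365795 -0.55226184  0.75623519]
 [ 0.          0.          0.          1.        ]]
```

View pics/top0.png

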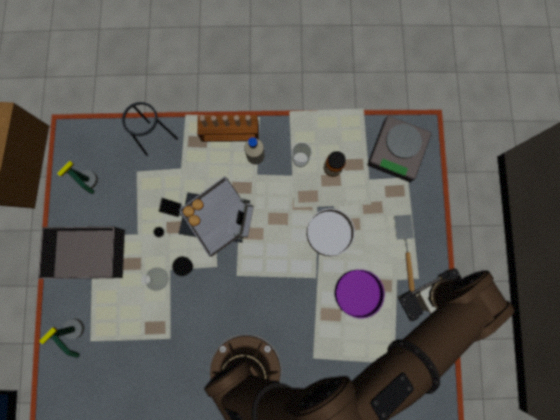

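View pics/scene0.png

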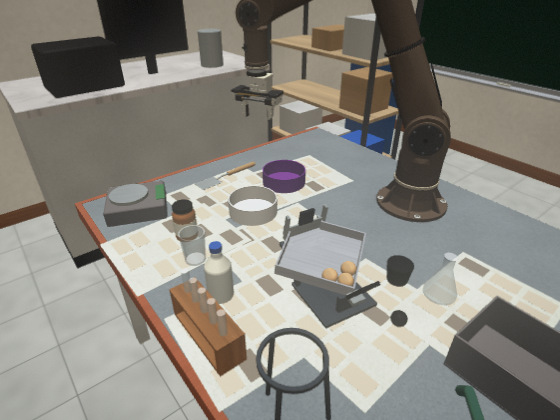

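Top view: the tray is around (217,217), with the gate tab at (240,217) and the paddle at (170,206). The white dish is at (329,232), and the purple look-alike is at (359,293). The scene view shows the same, with the balls in the corner by the paddle.

Run:
```python
from h import *
z=np.load("c0.npz")
def blk(im,W,box,lo,hi,thr=60,name=""):
    u0,u1,v0,v1=box; m=np.zeros(im.shape[:2],bool); m[v0:v1,u0:u1]=True
    k=m&(im.max(2)<thr)&(W[...,2]>lo)&(W[...,2]<hi)
    P=W[k]; print(name,len(P),P.mean(0).round(4),P.min(0).round(3),P.max(0).round(3)); return P
blk(z["ti"],z["tw"],(228,250,200,235),.11,.3,name="tab top")
blk(z["ti"],z["tw"],(155,185,195,218),.08,.3,name="paddle top")
blk(z["si"],z["sw"],(295,320,203,228),.11,.3,name="tab sc")
blk(z["si"],z["sw"],(340,385,275,302),.08,.3,name="paddle sc")
# dish rim
for n,box in(("t",(300,360,205,262)),("s",(220,285,180,228))):
    im,W=z[n+"i"],z[n+"w"]; u0,u1,v0,v1=box; P=W[v0:v1,u0:u1].reshape(-1,3); P=P[(P[:,2]>.052)&(P[:,2]<.068)]
    A=np.c_[2*P[:,:2],np.ones(len(P))]; c=np.linalg.lstsq(A,(P[:,:2]**2).sum(1),rcond=None)[0]
    print("dish",len(P),c[:2],np.sqrt(c[2]+c[0]**2+c[1]**2),P[:,:2].min(0),P[:,:2].max(0))
# balls and tray walls
im=z["ti"].astype(int); W=z["tw"]
hsv=cv2.cvtColor(z["ti"],cv2.COLOR_RGB2HSV)
m=np.zeros(im.shape[:2],bool); m[175:260,175:255]=1
# tray tops: z
P=W[m]; print("z hist",np.histogram(P[:,2],bins=np.arange(0,.25,.02)))
for n in ("ti",): cv2.imwrite("pics/crop.png",cv2.resize(np.ascontiguousarray(z[n][165:270,150:350,::-1]),None,fx=4,fy=4,interpolation=cv2.INTER_CUBIC))
```

```text
tab top 127 [ 0.5265 -0.0018  0.1591] [ 0.475 -0.022  0.117] [0.584 0.01  0.191]
paddle top 255 [0.5697 0.25   0.1159] [0.545 0.222 0.08 ] [0.595 0.275 0.151]<stdin>:6: RuntimeWarning: Mean of empty slice.
  ret = um.true_divide(
Traceback (most recent call last):
ValueError: zero-size array to reduction operation minimum which has no identity
```

Run:
```python
from h import *
z=np.load("c0.npz")
def show(n,box,lo,hi,thr,name):
    im,W=z[n+"i"],z[n+"w"]; u0,u1,v0,v1=box; sub=np.zeros(im.shape[:2],bool); sub[v0:v1,u0:u1]=True
    k=sub&(im.max(2)<thr)&(W[...,2]>lo)&(W[...,2]<hi); P=W[k]
    if len(P)==0: print(name,"none",np.nanmedian(W[sub],0),im[sub].min(0)); return
    c=P[:,:2]-np.median(P[:,:2],0); e=np.linalg.svd(c-c.mean(0),full_matrices=False)[2][0]
    print(name,len(P),np.median(P,0).round(4),P.min(0).round(3),P.max(0).round(3),"mid",((P.min(0)+P.max(0))/2).round(4),"major",np.degrees(np.arctan2(e[1],e[0])))
show("t",(228,250,200,235),.175,.3,60,"tab top")
show("t",(155,185,195,218),.1,.3,60,"paddle top")
show("t",(155,185,195,218),.135,.3,60,"paddle top end")
show("s",(295,320,203,228),.165,.3,90,"tab sc")
show("s",(340,385,275,302),.1,.3,90,"paddle sc")
show("s",(340,385,275,302),.135,.3,90,"paddle sc end")
for n,box in(("t",(300,360,205,262)),("s",(220,285,180,228))):
    im,W=z[n+"i"],z[n+"w"]; u0,u1,v0,v1=box; P=W[v0:v1,u0:u1].reshape(-1,3); P=P[(P[:,2]>.054)&(P[:,2]<.066)]
    for _ in range(3):
        A=np.c_[2*P[:,:2],np.ones(len(P))]; c=np.linalg.lstsq(A,(P[:,:2]**2).sum(1),rcond=None)[0]; r=np.sqrt(c[2]+c[0]**2+c[1]**2)
        d=abs(np.linalg.norm(P[:,:2]-c[:2],axis=1)-r); P=P[d<.006]
    print("dish",len(P),c[:2],r)
cv2.imwrite("pics/crop.png",np.vstack([cv2.resize(np.ascontiguousarray(z["ti"][170:270,150:350,::-1]),None,fx=3,fy=3,interpolation=cv2.INTER_CUBIC),
 cv2.resize(np.ascontiguousarray(z["si"][200:300,230:430,::-1]),None,fx=3,fy=3,interpolation=cv2.INTER_CUBIC)]))
```

```text
tab top 46 [0.5235 0.0036 0.1843] [ 0.503 -0.009  0.176] [0.577 0.01  0.191] mid [0.5401 0.0006 0.1833] major 169.08474968507116
paddle top 188 [0.5715 0.2563 0.1253] [0.547 0.232 0.1  ] [0.595 0.275 0.151] mid [0.5706 0.2537 0.1257] major 166.52372696473506
paddle top end 50 [0.5711 0.269  0.1428] [0.551 0.258 0.135] [0.595 0.275 0.151] mid [0.573  0.2665 0.1431] major 170.70496871402676
tab sc 111 [0.5307 0.0111 0.1795] [0.505 0.001 0.165] [0.55  0.018 0.189] mid [0.5275 0.0096 0.1772] major -10.694264323252439
paddle sc 126 [0.5963 0.2727 0.1434] [0.556 0.239 0.101] [0.603 0.284 0.149] mid [0.5797 0.2614 0.1249] major -35.75940438594159
paddle sc end 84 [0.5861 0.2758 0.1448] [0.556 0.262 0.135] [0.603 0.284 0.149] mid [0.5797 0.2731 0.142 ] major -13.587477698500182
dish 176 [ 0.4850053  -0.31110405] 0.08272233988320234
dish 90 [ 0.48485992 -0.30674689] 0.08333165610007981
```

View pics/crop.png

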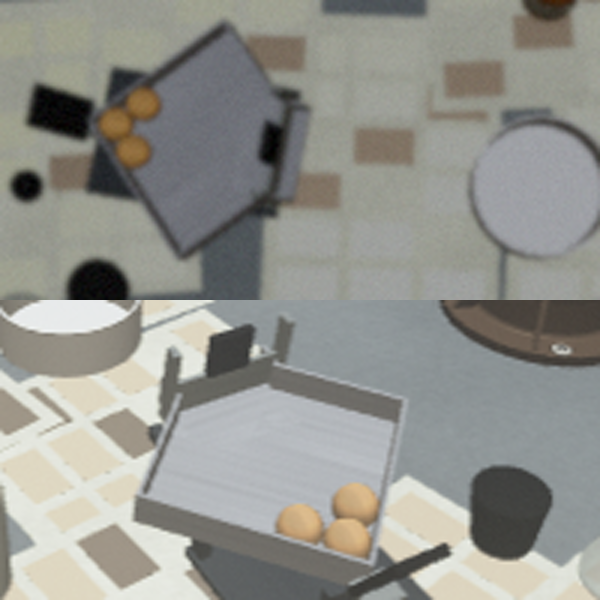

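The crop shows the tray with the gate tab top at crop (270,145), the paddle at (60,110) and the dish rim around (540,188). The stand's yaw comes out at about 79.5°, the hinge at about (0.525,-0.003) and the dish at about (0.485,-0.309). I'll pinch the dish rim on the side away from the tray.

>>> jog_arm(rows=[[[5, 4, 0], [0, 0, -9], 0.6], [[10, 8, 0], [0, 0, -18], 0.6], [[15, 12, 0], [0, 0, -28], 0.6], [[19.3, 16.7, 0], [0, 0, -36.8], 0.6], [[19.3, 16.7, 0], [0, 0, -36.8], 0.6], [[19.3, 16.7, 0], [0, 0, -36.8], 0.6]], newtons=30)

```text
clock: 0.85
position: [0.4697, -0.393, 0.2264]
ee_rot: [-3.129, 0.284, 0.002]
force: [-1.2, -0.0, -1.2]
width: 0.6
gripper_force: 0.0
```

Run:
```python
from h import *
c=cam("wrist"); W=world(c); save(c,"w1.png"); np.savez("w1.npz",i=c["img"],w=W)
print(c["M"].round(3)); s=arm.observe(); print(s["position"],R.from_rotvec(s["ee_rot"]).as_matrix().round(3),s["joints"])
P=W.reshape(-1,3); P=P[(P[:,2]>.054)&(P[:,2]<.066)&(np.linalg.norm(P[:,:2]-[.485,-.309],axis=1)<.11)]
for _ in range(3):
    A=np.c_[2*P[:,:2],np.ones(len(P))]; q=np.linalg.lstsq(A,(P[:,:2]**2).sum(1),rcond=None)[0]; r=np.sqrt(q[2]+q[0]**2+q[1]**2)
    d=abs(np.linalg.norm(P[:,:2]-q[:2],axis=1)-r); P=P[d<.006]
print("dish",len(P),q[:2],r)
```

```text
[[-0.181 -0.94  -0.291  0.549]
 [-0.984  0.173  0.054 -0.407]
 [-0.     0.296 -0.955  0.383]
 [ 0.     0.     0.     1.   ]]
[ 0.46873008 -0.39430197  0.22648412] [[ 0.983 -0.183 -0.001]
 [-0.183 -0.983 -0.   ]
 [-0.001  0.001 -1.   ]] [ 0.53949326  0.41377998  0.10291238  1.61043932 -0.04477814  1.12034082
 -1.10106921]
dish 2035 [ 0.48822602 -0.30999301] 0.08217140059984923
```

View pics/w1.png

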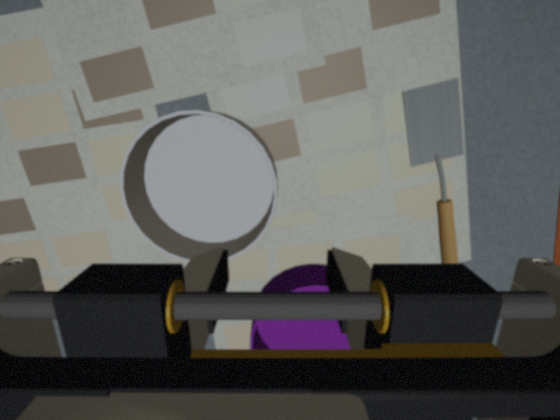

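The wrist view shows the dish at (200,185), the purple dish near (305,310) and the spatula on the right, clear of everything. Dish centre refined to (0.488,-0.310), so I'll descend on its -x rim and pinch.

>>> jog_arm(rows=[[[0.3, 0.1, -5], [0, 0, 0], 0.6], [[0.3, 0.1, -10], [0, 0, 0], 0.6], [[0.3, 0.1, -15], [0, 0, 0], 0.6], [[0.3, 0.1, -18], [0, 0, 0], 0.6], [[0.3, 0.1, -19.2], [0, 0, 0], 0.6], [[0.3, 0.1, -19.2], [0, 0, 0], 0]])

```text
clock: 1.65
position: [0.4718, -0.3935, 0.0347]
ee_rot: [3.128, -0.29, -0.001]
force: [-0.0, 0.7, 0.8]
width: 0.533
gripper_force: 0.0
```

>>> jog_arm(rows=[[[0, 0, 0], [0, 0, 0], 0], [[0, 0, 0], [0, 0, 0], 0], [[0, 0, 0], [0, 0, 0], 0]])

```text
clock: 2.02
position: [0.4733, -0.3926, 0.0356]
ee_rot: [3.128, -0.288, 0.002]
force: [0.6, 0.1, -0.9]
width: 0.216
gripper_force: 0.0
```

Run:
```python
from h import *
s=arm.observe(); print(s["position"],s["force"],s["width"],s["gripper_force"])
c=cam("scene"); W=world(c)
# tab in scene, second measure combined with wrist image from w1 not covering; report stand fit only from c0
```

```text
[ 0.47325145 -0.39263717  0.03560274] [ 0.64198553  0.14564269 -0.92048167] 0.2157605546707288 0.0
```

>>> jog_arm(rows=[[[0, 0, 0], [0, 0, 0], 0], [[0, 0, 0], [0, 0, 0], 0], [[0, 0, 0], [0, 0, 0], 0], [[0, 0, 0], [0, 0, 0], 0]])

```text
clock: 2.58
position: [0.4731, -0.3923, 0.035]
ee_rot: [3.128, -0.287, 0.001]
force: [0.8, 2.0, 5.2]
width: 0.043
gripper_force: 29.8
```

>>> jog_arm(rows=[[[0.1, 1, 0.3], [0, 0, 0], 0], [[0.5, 4, 0.3], [0, 0, 0], 0], [[1, 8, 0.3], [0, 0, 0], 0], [[1.7, 12, 0.3], [0, 0, 0], 0], [[2.3, 16, 0.3], [0, 0, 0], 0], [[2.7, 18, 0.3], [0, 0, 0], 0], [[2.9, 19, 0.3], [0, 0, 0], 0]])

```text
clock: 3.45
position: [0.5015, -0.2003, 0.0374]
ee_rot: [-3.128, 0.284, 0.002]
force: [0.0, 0.5, -4.6]
width: 0.041
gripper_force: 29.8
```

Run:
```python
from h import *
c=cam("wrist"); W=world(c); save(c,"w2.png"); np.savez("w2.npz",i=c["img"],w=W,M=c["M"],K=c["K"],d=c["dist_coeffs"])
s=arm.observe(); print(s["position"],s["force"],s["width"],s["gripper_force"])
```

```text
[ 0.5018154  -0.19972958  0.03741244] [ 0.22992738  2.29832892 -2.91545386] 0.04090770607077996 29.813044611364603
```

View pics/w2.png

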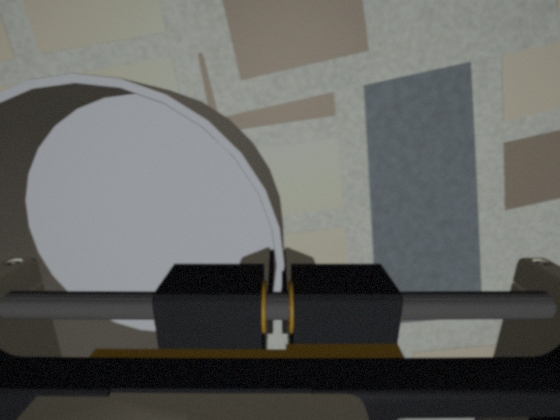

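The wrist view shows the rim held at (280,250) and the dish level. Next I'll move to the spot, set the dish down and release it.

>>> jog_arm(rows=[[[0, 1.5, 0], [0, 0, 0], 0], [[0, 3, 0], [0, 0, 0], 0], [[0, 4.5, 0], [0, 0, 0], 0], [[0, 6, 0], [0, 0, 0], 0], [[0, 7.2, 0], [0, 0, 0], 0], [[0, 7.2, -0.2], [0, 0, 0], 0], [[0, 7.2, -0.4], [0, 0, 0], 0], [[0, 7.2, -0.4], [0, 0, 0], 0.3]])

```text
clock: 4.5
position: [0.5024, -0.131, 0.0343]
ee_rot: [3.128, -0.289, 0.002]
force: [-0.5, -0.2, 0.7]
width: 0.107
gripper_force: 0.0
```

>>> jog_arm(rows=[[[0, 0, 0], [0, 0, 0], 0.3], [[0, 0, 0], [0, 0, 0], 0.3], [[0, 0, 0], [0, 0, 0], 0.3], [[0, 0, 1], [0, 0, 0], 0.3], [[0, 0, 3], [0, 0, 0], 0.3], [[-0.5, -3, 6], [0, 0, 0], 0.3], [[-1.3, -7, 12], [0, 0, 0], 0.3], [[-1.8, -10, 17], [0, 0, 0], 0.3]])

```text
clock: 5.5
position: [0.4836, -0.2283, 0.2007]
ee_rot: [3.128, -0.288, -0.0]
force: [0.7, -0.5, -0.5]
width: 0.303
gripper_force: 0.0
```

Run:
```python
from h import *
c=cam("wrist"); W=world(c); np.savez("w3.npz",i=c["img"],w=W)
t=cam("top"); s=cam("scene"); np.savez("c3.npz",ti=t["img"],tw=world(t),si=s["img"],sw=world(s))
cv2.imwrite("pics/c3.png",np.vstack([np.hstack([cv2.resize(c["img"],(400,300)),cv2.resize(t["img"][160:265,150:290],(400,300))]),np.hstack([cv2.resize(s["img"][180:315,220:400],(400,300)),np.zeros((300,400,3),np.uint8)])])[...,::-1])
for n,V in(("w",W),("t",world(t)),("s",world(s))):
    P=V.reshape(-1,3); P=P[(P[:,2]>.054)&(P[:,2]<.066)&(np.linalg.norm(P[:,:2]-[.517,-.048],axis=1)<.1)]
    for _ in range(4):
        A=np.c_[2*P[:,:2],np.ones(len(P))]; q=np.linalg.lstsq(A,(P[:,:2]**2).sum(1),rcond=None)[0]; r=np.sqrt(q[2]+q[0]**2+q[1]**2)
        d=abs(np.linalg.norm(P[:,:2]-q[:2],axis=1)-r); P=P[d<.006]
    print("dish",n,len(P),q[:2],r)
    P=V.reshape(-1,3); P=P[(P[:,2]>.166)&(P[:,2]<.19)&(np.linalg.norm(P[:,:2]-[.526,.004],axis=1)<.035)]; print("tab",len(P),np.median(P,0) if len(P) else 0)
print(arm.observe()["position"])
```

```text
dish w 2190 [ 0.52958156 -0.05278397] 0.08223672533245437
tab 0 0
dish t 111 [ 0.52632269 -0.05356937] 0.082641864169409
tab 60 [0.52361703 0.0035587  0.18455286]
dish s 121 [ 0.52938509 -0.04929259] 0.08252320910855475
tab 115 [0.52853494 0.0117937  0.17986196]
[ 0.48537037 -0.23014202  0.20219221]
```

View pics/c3.png

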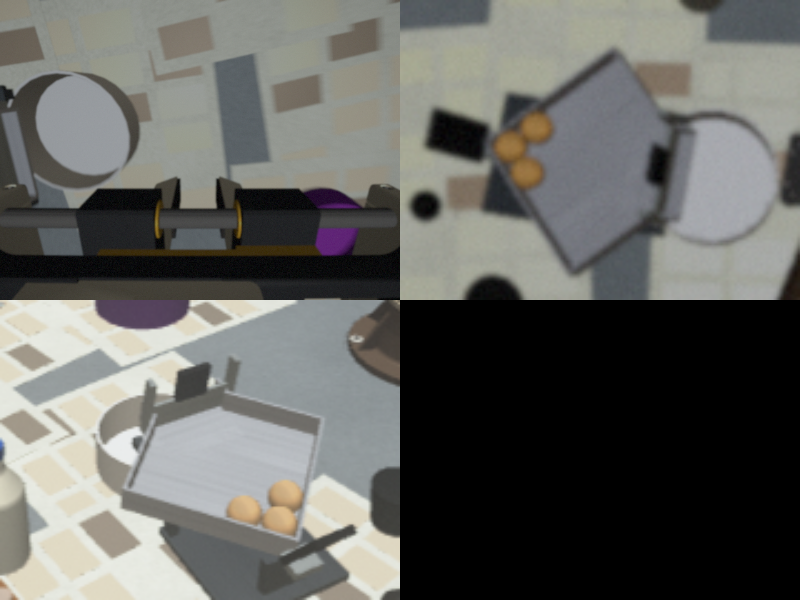

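The composite shows the dish under the spout, with rim fits averaging (0.5285,-0.052). That is about 11 mm off in x, so I'll pinch it again and nudge it over.

>>> jog_arm(rows=[[[1.5, 5, -4], [0, 0, 0], 0.3], [[3, 9.6, -8], [0, 0, 0], 0.3], [[3, 9.6, -12], [0, 0, 0], 0.3], [[3, 9.6, -15], [0, 0, 0], 0.3], [[3, 9.6, -16.8], [0, 0, 0], 0.3], [[3, 9.6, -16.8], [0, 0, 0], 0], [[3, 9.6, -16.8], [0, 0, 0], 0], [[3, 9.6, -16.8], [0, 0, 0], 0]])

```text
clock: 6.65
position: [0.5148, -0.1313, 0.0314]
ee_rot: [3.128, -0.288, 0.002]
force: [-0.4, 0.2, 2.0]
width: 0.04
gripper_force: 30.0
```

>>> jog_arm(rows=[[[0, 0, 0], [0, 0, 0], 0], [[0, 0, 0.2], [0, 0, 0], 0], [[-0.4, 0.1, 0.2], [0, 0, 0], 0], [[-0.8, 0.3, 0.2], [0, 0, 0], 0], [[-1.1, 0.4, 0.2], [0, 0, 0], 0], [[-1.1, 0.4, 0], [0, 0, 0], 0], [[-1.1, 0.4, -0.1], [0, 0, 0], 0.3], [[-1.1, 0.4, -0.1], [0, 0, 0], 0.3]])

```text
clock: 7.65
position: [0.5037, -0.1273, 0.0297]
ee_rot: [3.128, -0.288, 0.001]
force: [0.8, 0.3, 0.6]
width: 0.213
gripper_force: 0.0
```

>>> jog_arm(rows=[[[0, 0, 0], [0, 0, 0], 0.3], [[0, 0, 1], [0, 0, 0], 0.3], [[0, 0, 3], [0, 0, 0], 0.3], [[-0.5, -3, 6], [0, 0, 0], 0.3], [[-1, -5, 12], [0, 0, 0], 0.3], [[-1, -5, 18], [0, 0, 0], 0.5], [[-1, -5, 22], [0, 0, 0], 0.5]])

```text
clock: 8.52
position: [0.4937, -0.1779, 0.2534]
ee_rot: [3.128, -0.289, 0.006]
force: [0.8, 0.8, -0.5]
width: 0.46
gripper_force: 0.0
```

Run:
```python
from h import *
c=cam("wrist"); W=world(c)
t=cam("top"); s=cam("scene"); np.savez("c4.npz",ti=t["img"],tw=world(t),si=s["img"],sw=world(s),wi=c["img"],ww=W)
for n,V in(("w",W),("t",world(t)),("s",world(s))):
    P=V.reshape(-1,3); P=P[(P[:,2]>.054)&(P[:,2]<.066)&(np.linalg.norm(P[:,:2]-[.52,-.048],axis=1)<.1)]
    for _ in range(4):
        A=np.c_[2*P[:,:2],np.ones(len(P))]; q=np.linalg.lstsq(A,(P[:,:2]**2).sum(1),rcond=None)[0]; r=np.sqrt(q[2]+q[0]**2+q[1]**2)
        d=abs(np.linalg.norm(P[:,:2]-q[:2],axis=1)-r); P=P[d<.006]
    print("dish",n,len(P),q[:2],r)
P=W.reshape(-1,3); im=c["img"].reshape(-1,3)
for nm,ctr,lo,hi in(("tab",(.526,.004),.165,.2),):
    k=(P[:,2]>lo)&(P[:,2]<hi)&(np.linalg.norm(P[:,:2]-ctr,axis=1)<.04); print(nm,k.sum(),np.median(P[k],0) if k.any() else "", P[k].min(0) if k.any() else "",P[k].max(0) if k.any() else "")
cv2.imwrite("pics/w4.png",c["img"][...,::-1])
print(arm.observe()["position"])
```

```text
dish w 1276 [ 0.51785357 -0.04768596] 0.08200839616221764
dish t 54 [ 0.5148126  -0.04846354] 0.08282773739618167
dish s 111 [ 0.51806179 -0.04375585] 0.08270144512140411
tab 1762 [0.52839306 0.00319697 0.18008913] [ 0.50502785 -0.00464331  0.16500253] [0.5491023  0.01646198 0.18776465]
[ 0.49449057 -0.1776431   0.25242402]
```

View pics/w4.png

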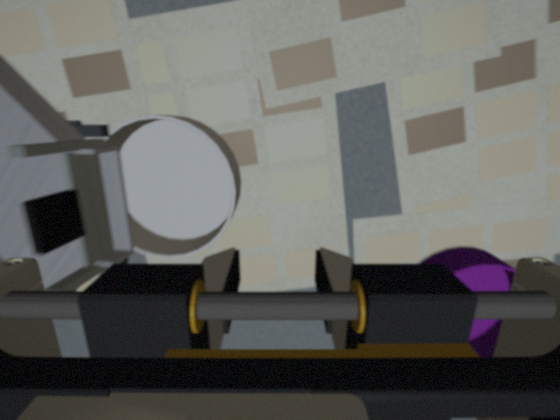

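The dish is now at (0.517,-0.047), right on the spot. The gate tab shows at pixel (55,220) with its centre at about (0.527,0.006). Next is the tab.

>>> jog_arm(rows=[[[1, 5, 0], [-2.5, 0.5, 0], 0.5], [[2, 10, 0], [-5, 0.9, 0], 0.5], [[3, 15, -1], [-7.5, 1.4, 0], 0.5], [[3.4, 19.2, -3], [-9.8, 1.8, 0], 0.5], [[3.4, 19.2, -3.5], [-9.8, 1.8, 0], 0.5], [[3.4, 19.2, -3.5], [-9.8, 1.8, 0], 0.5]])

```text
clock: 9.43
position: [0.5264, 0.0142, 0.2135]
ee_rot: [2.955, -0.271, -0.027]
force: [0.2, -1.2, -0.1]
width: 0.5
gripper_force: 0.0
```

Run:
```python
from h import *
s=arm.observe(); p=s["position"]; M=R.from_rotvec(s["ee_rot"]).as_matrix(); print(p,M.round(3),s["joints"].round(2) if hasattr(s["joints"],"round") else s["joints"])
print("shift cm", (100*(np.array([.5265,.0035,.159])-p)).round(2))
```

```text
[0.52640661 0.01417274 0.21348753] [[ 0.983 -0.179 -0.034]
 [-0.182 -0.968 -0.171]
 [-0.002  0.174 -0.985]] [-0.25  0.32  0.01  1.8   0.17  1.1  -2.08]
shift cm [ 0.01 -1.07 -5.45]
```

>>> jog_arm(rows=[[[0, -0.5, -2.5], [0, 0, 0], 0.5], [[0, -1, -4.5], [0, 0, 0], 0.5], [[0, -1.1, -5.3], [0, 0, 0], 0.5], [[0, -1.1, -5.3], [0, 0, 0], 0], [[0, -1.1, -5.3], [0, 0, 0], 0], [[0, -1.1, -5.3], [0, 0, 0], 0], [[0, -1.1, -5.3], [0, 0, 0], 0], [[0, -1.1, -5.3], [0, 0, 0], 0]], newtons=30)

```text
clock: 10.42
position: [0.5275, 0.0038, 0.162]
ee_rot: [2.956, -0.272, -0.022]
force: [-0.5, -0.1, 3.2]
width: 0.106
gripper_force: 30.0
```

>>> jog_arm(rows=[[[0, 0, 0], [0, 0, 0], 0]])

```text
clock: 10.55
position: [0.5275, 0.0038, 0.162]
ee_rot: [2.956, -0.272, -0.022]
force: [-0.6, 0.1, 5.5]
width: 0.109
gripper_force: 30.0
```

>>> jog_arm(rows=[[[0.05, 0.2, 1], [0, 0, 0], 0], [[0.1, 0.4, 2.2], [0, 0, 0], 0], [[0.1, 0.6, 3.4], [0, 0, 0], 0], [[0.15, 0.8, 4.5], [0, 0, 0], 0], [[0.2, 0.9, 5.2], [0, 0, 0], 0], [[0.2, 1, 5.6], [0, 0, 0], 0], [[0.2, 1, 5.7], [0, 0, 0], 0], [[0.2, 1, 5.7], [0, 0, 0], 0]])

```text
clock: 11.55
position: [0.5293, 0.0136, 0.2187]
ee_rot: [2.956, -0.272, -0.023]
force: [0.1, -2.3, 0.6]
width: 0.105
gripper_force: 30.0
```

>>> jog_arm(rows=[[[0, 0, 0.1], [0, 0, 0], 0], [[0, 0, 0.2], [0, 0, 0], 0]])

```text
clock: 11.8
position: [0.5292, 0.0137, 0.2193]
ee_rot: [2.956, -0.272, -0.025]
force: [7.6, -3.9, -21.1]
width: 0.106
gripper_force: 30.0
```

>>> jog_arm(rows=[[[0, 0, -0.2], [0, 0, 0], 0.4], [[0, 0, -0.2], [0, 0, 0], 0.4], [[0, 0, -0.2], [0, 0, 0], 0.4], [[0.1, 0.5, 2], [0, 0, 0], 0.4], [[0.2, 1, 5], [0, 0, 0], 0.5], [[0.5, 3, 8], [0, 0, 10], 0.5], [[1, 6, 8], [0, 0, 20], 0.5], [[1.5, 9, 8], [0, 0, 30], 0.5]])

```text
clock: 12.8
position: [0.5445, 0.105, 0.3014]
ee_rot: [2.926, 0.511, 0.047]
force: [0.3, -0.7, 0.4]
width: 0.497
gripper_force: 0.0
```

>>> jog_arm(rows=[[[0.5, 2, 0], [0, 0, 10], 0.5], [[1, 4, 0], [0, 0, 20], 0.5], [[1.5, 6, 0], [0, 0, 30], 0.5], [[2, 8, 0], [0, 0, 40], 0.5], [[2.5, 10, 0], [0, 0, 50], 0.5], [[2.8, 12, 0], [0, 0, 60], 0.5], [[3, 14, 0], [0, 0, 70], 0.5], [[3.3, 16, 0], [0, 0, 80], 0.5]])

```text
clock: 13.8
position: [0.5771, 0.2646, 0.3009]
ee_rot: [1.947, 2.313, 0.203]
force: [0.6, -0.6, -0.4]
width: 0.496
gripper_force: 0.0
```

```bash
cat > tgt.py <<'E'
from h import *
psi=np.radians(79.5); X=np.array([np.cos(psi),np.sin(psi),0]); Y=np.array([-X[1],X[0],0]); Z=np.array([0,0,1.])
def turn(lean,sgn=1):
    """remaining turn (deg rotvec) to tool leaning `lean` rad towards +X, tool y = sgn*X-ish"""
    z=-(np.sin(lean)*X+np.cos(lean)*Z); y=sgn*(np.cos(lean)*X-np.sin(lean)*Z); x=np.cross(y,z)
    s=arm.observe(); M=R.from_rotvec(s["ee_rot"]); return R.from_matrix(np.c_[x,y,z])*M.inv()
E
python3 - <<'E'
from tgt import *
s=arm.observe(); print(s["position"],np.round(s["joints"],2))
D=turn(.61); print(np.degrees(D.as_rotvec()).round(1), ((np.array([.578,.285,.159])-s["position"])*100).round(1))
# gate raised check + paddle measure again
t=cam("top"); W=world(t); i=t["img"]; k=np.zeros(i.shape[:2],bool); k[180:225,150:195]=1
k&=(i.max(2)<60)&(W[...,2]>.11)&(W[...,2]<.16); print("paddle",k.sum(),np.median(W[k],0) if k.any() else 0); cv2.imwrite("pics/t5.png",cv2.resize(i[150:270,140:300],(640,480))[...,::-1])
E
```

```text
[0.57714723 0.26457223 0.30094694] [-0.25  0.34 -0.41  1.57  0.23  1.11 -0.54]
[-33.6  33.9  65.9] [  0.1   2.  -14.2]
paddle 146 [0.57038922 0.26082917 0.12975057]
```

>>> jog_arm(rows=[[[0, 0.5, -1], [-4.2, 4.2, 8.2], 0.5], [[0, 1, -2], [-8.4, 8.5, 16.5], 0.5], [[0, 1.5, -4], [-12.6, 12.7, 24.7], 0.5], [[0, 2, -5], [-16.8, 17, 33], 0.5], [[0, 2, -6], [-21, 21.2, 41.2], 0.5], [[0, 2, -7], [-25.2, 25.4, 49.4], 0.5], [[0, 2, -8], [-29.4, 29.7, 57.7], 0.5], [[0, 2, -9], [-33.6, 33.9, 65.9], 0.5]])

```text
clock: 14.85
position: [0.5777, 0.2835, 0.2104]
ee_rot: [-0.275, -2.934, 0.931]
force: [-0.7, -0.2, 0.3]
width: 0.502
gripper_force: 0.0
```

Run:
```python
from tgt import *
c=cam("wrist"); s=arm.observe(); print(s["position"],np.round(s["joints"],2)); D=turn(.61); print(np.degrees(D.as_rotvec()).round(1), ((np.array([.578,.285,.159])-s["position"])*100).round(1))
W=world(c); i=c["img"]; k=(i.max(2)<50)&(np.linalg.norm(W[...,:2]-[.574,.262],axis=2)<.05)&(W[...,2]>.09)&(W[...,2]<.16)
P=W[k]; print(k.sum(),np.median(P,0) if k.any() else "",P.min(0),P.max(0)); t=P[P[:,2]>.135]; print(len(t),(t.min(0)+t.max(0))/2); cv2.imwrite("pics/w5.png",i[...,::-1])
# profile in the stand's x-z for paddle
h=np.array([.5254,-.003,0]); q=P-h; print("y_stand range",np.percentile(q@Y,[2,98]),"x",np.percentile(q@X,[2,50,98]))
```

```text
[0.5755137  0.28491316 0.20719537] [-0.51  0.83 -0.49  1.15  0.61  1.82  0.41]
[ 0.6 -0.3 -0.5] [ 0.2  0.  -4.8]
1286 [0.56899217 0.27286193 0.14285404] [0.54477309 0.23039109 0.09001652] [0.59847309 0.2835335  0.14787866]
826 [0.57456469 0.27285438 0.14144716]
y_stand range [-0.01991605  0.02551387] x [0.24383623 0.28076891 0.28763352]
```

View pics/w5.png

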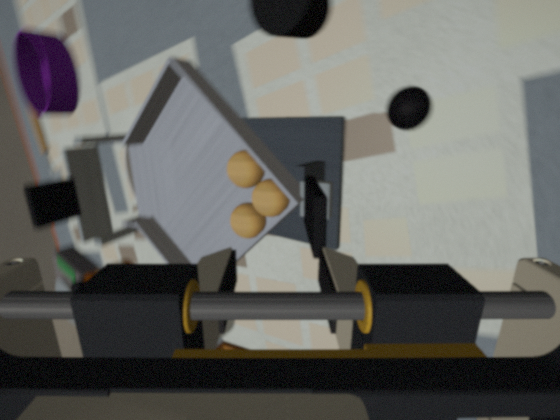

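The wrist view shows the paddle at (315,215), the three balls around (255,195) and the raised gate at left. The paddle is where I expected, so I'll go in and grip it.

>>> jog_arm(rows=[[[-0.3, 0, -2.5], [0, 0, 0], 0.5], [[-0.3, 0, -4.8], [0, 0, 0], 0.5], [[-0.3, -1, -6.3], [0, 0, 0], 0.5], [[-0.4, -2.2, -8.1], [0, 0, 0], 0.5], [[-0.5, -3.3, -9.7], [0, 0, 0], 0.5], [[-0.5, -3.3, -9.7], [0, 0, 0], 0.5]])

```text
clock: 15.65
position: [0.5724, 0.2486, 0.1128]
ee_rot: [-0.28, -2.933, 0.929]
force: [-1.1, -0.0, -0.0]
width: 0.503
gripper_force: 0.0
```

>>> jog_arm(rows=[[[0, 0, 0], [0, 0, 0], 0], [[0, 0, 0], [0, 0, 0], 0], [[0, 0, 0], [0, 0, 0], 0], [[0, 0, 0], [0, 0, 0], 0], [[0, 0, 0], [0, 0, 0], 0]], newtons=30)

```text
clock: 16.27
position: [0.5728, 0.2533, 0.1134]
ee_rot: [-0.275, -2.939, 0.919]
force: [3.9, 6.6, -1.7]
width: 0.107
gripper_force: 30.0
```

Run:
```python
from tgt import *
s=arm.observe(); p=np.array(s["position"]); print(p,np.round(s["joints"],2),s["force"],s["width"],s["gripper_force"])
h=np.array([.5254,-.003,.1]); v=p-h; print("stand frame",(v@X).round(4),(v@Y).round(4),v[2].round(4))
for th in np.arange(.0,.61,.1):
    q=R.from_rotvec(-Y*th); d=q.apply(v)-v; print(th.round(2),(100*d).round(2),np.degrees(q.as_rotvec()).round(1))
```

```text
[0.57276461 0.25334305 0.11341215] [-0.46  0.87 -0.48  1.31  0.64  1.63  0.33] [ 3.92864999  6.57062171 -1.74960228] 0.10693217401632527 29.993740618228912
stand frame 0.2607 0.0001 0.0134
0.0 [0. 0. 0.] [ 0. -0. -0.]
0.1 [-0.05 -0.26  2.6 ] [ 5.6 -1.  -0. ]
0.2 [-0.14 -0.77  5.15] [11.3 -2.1 -0. ]
0.3 [-0.28 -1.53  7.64] [16.9 -3.1 -0. ]
0.4 [-0.47 -2.54 10.05] [22.5 -4.2 -0. ]
0.5 [-0.7  -3.77 12.33] [28.2 -5.2 -0. ]
0.6 [-0.97 -5.22 14.48] [33.8 -6.3 -0. ]
```

>>> jog_arm(rows=[[[0, -0.05, 0.65], [1.4, -0.25, 0], 0], [[-0.02, -0.12, 1.3], [2.8, -0.5, 0], 0], [[-0.03, -0.2, 1.95], [4.2, -0.75, 0], 0], [[-0.05, -0.26, 2.6], [5.6, -1, 0], 0], [[-0.07, -0.38, 3.25], [7, -1.3, 0], 0], [[-0.09, -0.5, 3.9], [8.5, -1.6, 0], 0], [[-0.11, -0.63, 4.5], [9.9, -1.85, 0], 0], [[-0.14, -0.77, 5.15], [11.3, -2.1, 0], 0]])

```text
clock: 17.27
position: [0.5713, 0.2455, 0.1654]
ee_rot: [-0.284, -3.033, 0.623]
force: [2.5, 5.0, -2.3]
width: 0.104
gripper_force: 30.0
```

>>> jog_arm(rows=[[[-0.02, -0.1, 0.35], [0.7, -0.1, 0], 0], [[-0.04, -0.2, 0.65], [1.4, -0.25, 0], 0], [[-0.06, -0.3, 0.95], [2.1, -0.4, 0], 0], [[-0.08, -0.38, 1.25], [2.8, -0.5, 0], 0], [[-0.1, -0.47, 1.55], [3.5, -0.6, 0], 0], [[-0.11, -0.57, 1.87], [4.2, -0.75, 0], 0], [[-0.13, -0.66, 2.2], [4.9, -0.9, 0], 0], [[-0.14, -0.76, 2.49], [5.6, -1, 0], 0]])

```text
clock: 18.27
position: [0.5698, 0.2378, 0.1903]
ee_rot: [-0.288, -3.067, 0.474]
force: [1.5, 4.8, -1.3]
width: 0.103
gripper_force: 30.0
```

Run:
```python
from tgt import *
s=arm.observe(); p=np.array(s["position"]); print(p,np.round(s["joints"],2),s["force"],s["width"])
h=np.array([.5254,-.003,.1]); v=p-h; print("angle",np.arctan2(v[2],v@X)-np.arctan2(.0134,.2607),np.hypot(v[2],v@X),v@Y)
c=cam("scene"); cv2.imwrite("pics/s6.png",cv2.resize(c["img"][150:330,200:440],(640,480))[...,::-1])
```

```text
[0.56983165 0.2378466  0.19026811] [-0.25  0.65 -0.6   1.44  0.52  1.44  0.44] [ 1.47101497  4.78449879 -1.27821081] 0.10290671709989929
angle 0.3017716800124765 0.2610163687444825 0.00020316580097148607
```

View pics/s6.png

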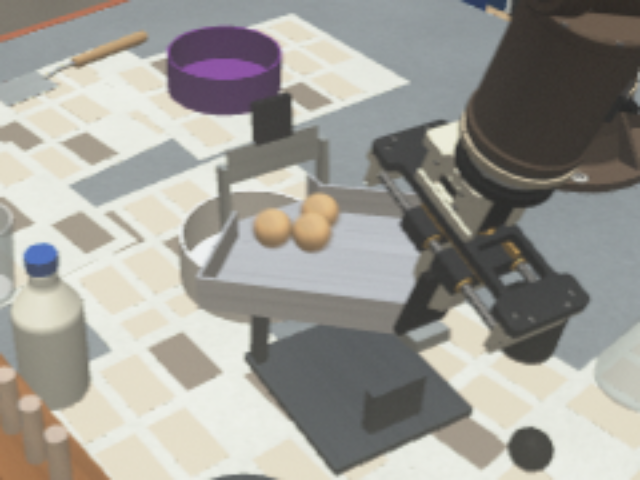

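The scene crop shows the tray tipped to 0.3 rad with the balls rolling to the open spout at (300,220). I'll carry on slowly.

>>> jog_arm(rows=[[[-0.02, -0.12, 0.3], [0.7, -0.1, 0], 0], [[-0.05, -0.24, 0.6], [1.4, -0.3, 0], 0], [[-0.07, -0.37, 0.92], [2.1, -0.4, 0], 0], [[-0.09, -0.5, 1.22], [2.8, -0.55, 0], 0], [[-0.12, -0.62, 1.52], [3.5, -0.7, 0], 0], [[-0.14, -0.75, 1.82], [4.2, -0.8, 0], 0], [[-0.17, -0.88, 2.12], [4.9, -0.95, 0], 0], [[-0.19, -1, 2.41], [5.6, -1.1, 0], 0]])

```text
clock: 19.32
position: [0.5679, 0.2277, 0.2144]
ee_rot: [-0.291, -3.096, 0.322]
force: [2.0, 4.2, -1.5]
width: 0.106
gripper_force: 30.0
```

>>> jog_arm(rows=[[[0, 0, 0], [0, 0, 0], 0], [[0, 0, 0], [0, 0, 0], 0], [[0, 0, 0], [0, 0, 0], 0], [[0, 0, 0], [0, 0, 0], 0]])

```text
clock: 19.82
position: [0.568, 0.2277, 0.2144]
ee_rot: [-0.291, -3.096, 0.323]
force: [2.6, 5.1, -2.5]
width: 0.11
gripper_force: 30.0
```

```bash
cat > balls.py <<'E'
from tgt import *
s=arm.observe(); p=np.array(s["position"]); h=np.array([.5254,-.003,.1]); v=p-h
print("angle",np.arctan2(v[2],v@X)-np.arctan2(.0134,.2607),s["force"],s["width"],s["clock"])
for n in("scene","top"):
    c=cam(n); W=world(c); g=cv2.cvtColor(c["img"],cv2.COLOR_RGB2HSV)
    m=((g[...,0]>8)&(g[...,0]<22)&(g[...,1]>100)&(g[...,2]>70)&(np.linalg.norm(W[...,:2]-[.53,.03],axis=2)<.22)).astype(np.uint8)
    N,L,S,C=cv2.connectedComponentsWithStats(m)
    for k in range(1,N):
        if S[k,4]>8: print(n,S[k,4],C[k].round(0),np.median(W[L==k],0).round(3))
    cv2.imwrite(f"pics/{n}_{s['clock']:.1f}.png",c["img"][...,::-1])
E
python3 balls.py
```

```text
angle 0.4022618078486506 [ 2.6383936   5.10467169 -2.4716733 ] 0.11035356958747199 19.825
top 24 [109. 167.] [0.571 0.241 0.641]
top 67 [273. 220.] [ 0.531 -0.105  0.041]
top 66 [270. 235.] [ 0.476 -0.094  0.041]
top 12 [224. 274.] [ 0.34  -0.029  0.778]
top 106 [209. 285.] [ 0.322 -0.007  0.783]
```

```bash
sed -i 's/S\[k,4\]>8/S[k,4]>25/; s/g\[...,1\]>100/g[...,1]>85/' balls.py; python3 balls.py
python3 - <<'E'
import cv2,numpy as np
z=np.load("c0.npz"); g=cv2.cvtColor(z["si"],cv2.COLOR_RGB2HSV); print(g[268,347],g[276,330],g[282,345])
E
```

```text
angle 0.402352792926318 [ 3.03056809  5.17855504 -2.39014087] 0.1046098758609111 19.925
scene 42 [277. 237.] [ 0.545 -0.102  0.038]
top 35 [109. 167.] [0.571 0.241 0.641]
top 71 [273. 220.] [ 0.53  -0.105  0.04 ]
top 74 [270. 235.] [ 0.477 -0.096  0.039]
top 26 [225. 272.] [ 0.344 -0.031  0.776]
top 103 [210. 285.] [ 0.322 -0.007  0.783]
[ 18  92 197] [ 17  93 203] [ 16 102 197]
```

>>> jog_arm(rows=[[[-0.05, -0.25, 0.5], [1.2, -0.2, 0], 0], [[-0.1, -0.5, 1], [2.4, -0.4, 0], 0], [[-0.15, -0.77, 1.47], [3.6, -0.65, 0], 0], [[-0.2, -1, 1.9], [4.7, -0.85, 0], 0], [[-0.23, -1.23, 2.28], [5.7, -1, 0], 0], [[-0.23, -1.23, 2.28], [5.7, -1, 0], 0]])

```text
clock: 20.78
position: [0.5655, 0.2151, 0.2377]
ee_rot: [-0.294, -3.116, 0.166]
force: [1.6, 5.4, -1.5]
width: 0.109
gripper_force: 30.0
```

```bash
python3 balls.py; ls -t pics | head -2; cp $(ls -t pics/scene_* | head -1) last.png; python3 -c "
import cv2; i=cv2.imread('last.png')[170:310,230:390]; cv2.imwrite('pics/last.png',cv2.resize(i,(640,560)))"
```

```text
angle 0.5043587893854817 [ 1.60995854  5.43008933 -1.52763787] 0.108807950302317 20.775
scene 29 [293. 231.] [ 0.487 -0.092  0.042]
top 80 [108. 165.] [0.573 0.239 0.651]
top 67 [126. 168.] [0.561 0.192 0.668]
top 42 [102. 195.] [0.505 0.243 0.663]
top 70 [273. 220.] [ 0.531 -0.105  0.039]
top 74 [270. 235.] [ 0.476 -0.094  0.041]
top_20.8.png
scene_20.8.png
```

View pics/last.png

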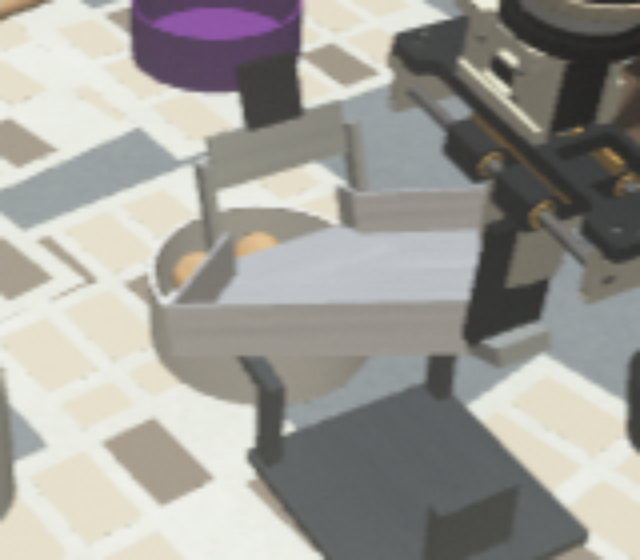

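The scene crop shows the tray floor empty, with balls in the dish at (190,268) and (258,243). The third is probably under the lip. Lowering gently.

>>> jog_arm(rows=[[[0.06, 0.32, -0.55], [-1.4, 0.25, 0], 0], [[0.12, 0.63, -1.12], [-2.8, 0.5, 0], 0], [[0.18, 0.93, -1.7], [-4.3, 0.75, 0], 0], [[0.23, 1.23, -2.28], [-5.7, 1, 0], 0], [[0.28, 1.5, -2.87], [-7.1, 1.3, 0], 0], [[0.33, 1.76, -3.47], [-8.5, 1.55, 0], 0], [[0.38, 2, -4.08], [-9.9, 1.8, 0], 0], [[0.42, 2.24, -4.69], [-11.3, 2.1, 0], 0]])

```text
clock: 21.88
position: [0.5699, 0.2379, 0.19]
ee_rot: [-0.288, -3.067, 0.476]
force: [2.3, 4.7, -1.6]
width: 0.106
gripper_force: 30.0
```

>>> jog_arm(rows=[[[0.04, 0.2, -0.62], [-1.4, 0.25, 0], 0], [[0.07, 0.4, -1.24], [-2.8, 0.5, 0], 0], [[0.11, 0.58, -1.87], [-4.2, 0.75, 0], 0], [[0.14, 0.76, -2.49], [-5.6, 1, 0], 0], [[0.17, 0.9, -3.13], [-7.1, 1.3, 0], 0], [[0.19, 1.03, -3.77], [-8.5, 1.55, 0], 0], [[0.21, 1.15, -4.4], [-9.9, 1.8, 0], 0], [[0.23, 1.27, -5.04], [-11.3, 2.1, 0], 0]])

```text
clock: 22.88
position: [0.5723, 0.2507, 0.1393]
ee_rot: [-0.28, -2.988, 0.776]
force: [3.1, 6.2, -1.6]
width: 0.108
gripper_force: 30.0
```

>>> jog_arm(rows=[[[0.01, 0.06, -0.4], [-0.9, 0.15, 0], 0], [[0.02, 0.1, -0.8], [-1.7, 0.3, 0], 0], [[0.03, 0.14, -1.2], [-2.6, 0.45, 0], 0], [[0.03, 0.18, -1.6], [-3.5, 0.6, 0], 0], [[0.04, 0.21, -1.95], [-4.2, 0.75, 0], 0], [[0.05, 0.23, -2.25], [-4.9, 0.85, 0], 0], [[0.05, 0.25, -2.5], [-5.4, 0.95, 0], 0], [[0.05, 0.26, -2.6], [-5.6, 1, 0], 0]])

```text
clock: 23.88
position: [0.5727, 0.2534, 0.1132]
ee_rot: [-0.276, -2.938, 0.921]
force: [3.9, 7.1, -1.6]
width: 0.105
gripper_force: 30.0
```

```bash
python3 balls.py; python3 -c "
from h import *; print(arm.observe()['position'])"
```

```text
angle -0.0007399348101914255 [ 3.94774989  7.06489407 -1.59128847] 0.10462946043444568 23.875
scene 63 [278. 238.] [ 0.544 -0.097  0.037]
top 67 [273. 220.] [ 0.53  -0.105  0.041]
top 71 [270. 235.] [ 0.477 -0.094  0.04 ]
[0.57277927 0.25331217 0.11320269]
```

>>> jog_arm(rows=[[[0, 0, -0.1], [0, 0, 0], 0], [[0, 0, -0.1], [0, 0, 0], 0.35], [[0, 0, -0.1], [0, 0, 0], 0.35], [[0, 0, -0.1], [0, 0, 0], 0.35], [[0.2, 1, 1.4], [0, 0, 0], 0.35], [[0.4, 2.2, 3.2], [0, 0, 0], 0.35], [[0.7, 4, 5.7], [0, 0, 0], 0.35], [[0.7, 4, 11], [5, -1, 0], 0.35]])

```text
clock: 24.98
position: [0.5775, 0.2938, 0.2213]
ee_rot: [-0.273, -2.977, 0.797]
force: [0.6, 0.7, 0.4]
width: 0.351
gripper_force: 0.0
```

```bash
python3 balls.py
python3 - <<'E'
from tgt import *
s=arm.observe(); print(s["position"],np.round(s["joints"],2)); print(np.degrees(turn(.175).as_rotvec()).round(1))
g=np.array([.527,.006,.1736])+.058*(.174*X+.985*Z); print("tab up",g, "TCP pre", g+.05*(.174*X+.985*Z), ((g+.05*(.174*X+.985*Z)-s["position"])*100).round(1))
c=cam("scene"); W=world(c); k=(np.linalg.norm(W[...,:2]-g[:2],axis=2)<.04)&(W[...,2]>.19)&(W[...,2]<.26)&(c["img"].max(2)<90); P=W[k]; print(k.sum(),np.median(P,0),P.min(0),P.max(0))
E
```

```text
angle 0.33137407960969695 [0.6233003  0.66661738 0.39767154] 0.3513748356993362 24.975
scene 63 [278. 238.] [ 0.544 -0.096  0.038]
top 67 [273. 220.] [ 0.53  -0.105  0.04 ]
top 71 [270. 235.] [ 0.477 -0.094  0.04 ]
[0.58140839 0.29266424 0.23164651] [-0.47  0.77 -0.52  1.15  0.58  1.77  0.41]
[19.1 -2.8  0.5]
tab up [0.52883912 0.01592301 0.23073   ] TCP pre [0.53042457 0.02447733 0.27998   ] [ -5.1 -26.8   4.8]
213 [0.53324734 0.01958117 0.22486358] [0.51019085 0.00475946 0.197563  ] [0.55048309 0.02811889 0.24515611]
```

>>> jog_arm(rows=[[[-0.5, -2, 4], [3, -0.4, 0.1], 0.5], [[-1.5, -7, 6], [6, -0.9, 0.2], 0.5], [[-2.5, -12, 6], [9, -1.3, 0.3], 0.5], [[-3.5, -17, 6], [12, -1.8, 0.3], 0.5], [[-4.5, -22, 6], [15, -2.3, 0.4], 0.5], [[-5.1, -26, 5.5], [19.1, -2.8, 0.5], 0.5], [[-5.1, -26.8, 4.8], [19.1, -2.8, 0.5], 0.5], [[-5.1, -26.8, 4.8], [19.1, -2.8, 0.5], 0.5]])

```text
clock: 26.12
position: [0.5281, 0.0226, 0.2715]
ee_rot: [-0.277, -3.092, 0.287]
force: [-0.6, 0.1, -0.3]
width: 0.499
gripper_force: 0.0
```

```bash
python3 - <<'E'
from tgt import *
s=arm.observe(); p=s["position"]; print(p,np.round(s["joints"],2)); print(np.degrees(turn(.175).as_rotvec()).round(1), ((np.array([.5292,.0137,.2185])-p)*100).round(2))
E
python3 balls.py
```

```text
[0.52807905 0.02264741 0.27146183] [ 0.2   0.35 -0.62  1.66  0.37  1.32  0.88]
[ 0.5 -0.5 -0.2] [ 0.11 -0.89 -5.3 ]
angle 1.370626312011161 [-0.55626858  0.06267587 -0.34518809] 0.4988390974210537 26.125
scene 27 [332. 160.] [0.523 0.08  0.359]
scene 66 [278. 238.] [ 0.543 -0.096  0.037]
top 166 [172. 178.] [0.535 0.091 0.681]
top 51 [194. 185.] [0.515 0.041 0.703]
top 33 [162. 205.] [0.477 0.106 0.692]
top 70 [273. 220.] [ 0.531 -0.105  0.04 ]
top 74 [270. 235.] [ 0.477 -0.096  0.04 ]
```

>>> jog_arm(rows=[[[0, -0.4, -2.5], [0, 0, 0], 0.5], [[0.1, -0.8, -4.5], [0, 0, 0], 0.5], [[0.1, -0.9, -5.3], [0, 0, 0], 0.5], [[0.1, -0.9, -5.3], [0, 0, 0], 0], [[0.1, -0.9, -5.3], [0, 0, 0], 0], [[0.1, -0.9, -5.3], [0, 0, 0], 0], [[0.1, -0.9, -5.3], [0, 0, 0], 0], [[0.1, -0.9, -5.3], [0, 0, 0], 0]])

```text
clock: 27.22
position: [0.5295, 0.0136, 0.219]
ee_rot: [-0.277, -3.093, 0.286]
force: [-0.7, -1.6, 2.2]
width: 0.11
gripper_force: 30.0
```

>>> jog_arm(rows=[[[0, -0.1, -0.5], [0, 0, 0], 0], [[-0.05, -0.25, -1.5], [0, 0, 0], 0], [[-0.1, -0.45, -2.7], [0, 0, 0], 0], [[-0.1, -0.7, -3.9], [0, 0, 0], 0], [[-0.15, -0.85, -4.9], [0, 0, 0], 0], [[-0.2, -0.95, -5.4], [0, 0, 0], 0], [[-0.2, -1, -5.7], [0, 0, 0], 0], [[-0.2, -1, -5.7], [0, 0, 0], 0]])

```text
clock: 28.22
position: [0.5276, 0.0038, 0.1619]
ee_rot: [-0.276, -3.093, 0.287]
force: [1.7, -3.2, 3.2]
width: 0.105
gripper_force: 30.0
```

>>> jog_arm(rows=[[[0, 0, -0.1], [0, 0, 0], 0], [[0, 0, -0.2], [0, 0, 0], 0]])

```text
clock: 28.48
position: [0.5278, 0.0038, 0.1617]
ee_rot: [-0.277, -3.094, 0.288]
force: [-6.4, -3.2, 28.6]
width: 0.107
gripper_force: 30.0
```

>>> jog_arm(rows=[[[0, 0, 0.2], [0, 0, 0], 0.4], [[0, 0, 0.2], [0, 0, 0], 0.4], [[0, 0, 0.2], [0, 0, 0], 0.4], [[0, 0, 0.2], [0, 0, 0], 0.4], [[0.1, 0.5, 3], [0, 0, 0], 0.4], [[0.2, 1, 6], [0, 0, 0], 0.4], [[0, -4, 10], [0, 0, 0], 0.4], [[-1, -10, 12], [0, 0, 0], 0.4]])

```text
clock: 29.48
position: [0.5188, -0.0931, 0.2805]
ee_rot: [-0.271, -3.096, 0.285]
force: [0.4, -0.1, -0.2]
width: 0.399
gripper_force: 0.0
```

>>> jog_arm(rows=[[[-3, -6, 0], [2, 0, 0], 0.4], [[-6, -12, 0], [4, 0, 0], 0.4], [[-8, -18, 0], [8, -2, 0], 0.4], [[-8, -18, 0], [8, -2, 0], 0.4]])

```text
clock: 29.98
position: [0.4338, -0.2805, 0.2782]
ee_rot: [-0.299, -3.124, 0.067]
force: [0.1, -0.1, 0.1]
width: 0.4
gripper_force: 0.0
```

```bash
python3 balls.py
python3 - <<'E'
from tgt import *
c=cam("wrist"); W=world(c); g=cv2.cvtColor(c["img"],cv2.COLOR_RGB2HSV)
m=((g[...,0]>8)&(g[...,0]<22)&(g[...,1]>85)&(g[...,2]>60)&(W[...,2]<.2)).astype(np.uint8)
N,L,S,C=cv2.connectedComponentsWithStats(m)
for k in range(1,N):
    if S[k,4]>60: print("wrist",S[k],np.nanmedian(W[L==k],0).round(3))
t=cam("top"); s=cam("scene")
for n,V in(("w",W),("t",world(t)),("s",world(s))):
    P=V.reshape(-1,3); P=P[(P[:,2]>.054)&(P[:,2]<.066)&(np.linalg.norm(P[:,:2]-[.517,-.047],axis=1)<.1)]
    for _ in range(4):
        A=np.c_[2*P[:,:2],np.ones(len(P))]; q=np.linalg.lstsq(A,(P[:,:2]**2).sum(1),rcond=None)[0]; r=np.sqrt(q[2]+q[0]**2+q[1]**2)
        d=abs(np.linalg.norm(P[:,:2]-q[:2],axis=1)-r); P=P[d<.006]
    print("dish",n,len(P),q[:2],r)
V=world(s); k=(np.linalg.norm(V[...,:2]-[.527,.006],axis=2)<.04)&(V[...,2]>.165)&(V[...,2]<.25)&(s["img"].max(2)<90); print("tab",np.median(V[k],0),V[k].max(0))
k=(np.linalg.norm(V[...,:2]-[.575,.262],axis=2)<.05)&(V[...,2]>.135)&(V[...,2]<.2)&(s["img"].max(2)<90);print("paddle",np.median(V[k],0),V[k].max(0))
cv2.imwrite("pics/wf.png",c["img"][...,::-1])
E
```

```text
angle 2.538485270758091 [ 0.05546979 -0.09648716  0.12714473] 0.4002571406170055 29.975
scene 68 [278. 238.] [ 0.543 -0.097  0.038]
top 70 [273. 220.] [ 0.531 -0.105  0.04 ]
top 73 [270. 235.] [ 0.476 -0.094  0.04 ]
wrist [  20  101   54   99 1424] [ 0.337 -0.593  0.016]
wrist [417 175  24  26 394] [ 0.48  -0.093  0.041]
wrist [491 194  34  29 750] [0.522 0.005 0.037]
wrist [412 213  24  26 506] [ 0.528 -0.105  0.04 ]
wrist [276 337  28  12  65] [ 0.708 -0.308  0.015]
dish w 1321 [ 0.51682885 -0.0476598 ] 0.08229348572271346
dish t 107 [ 0.51461173 -0.0485539 ] 0.08260066727444978
dish s 105 [ 0.51738011 -0.04332245] 0.08326752028569395
tab [0.53082275 0.01132853 0.17995153] [0.54945803 0.01780323 0.18927163]
paddle [0.58507587 0.27589323 0.14475791] [0.60405679 0.28381036 0.14845885]
```

```bash
python3 -c "
from cell import arm; print(arm.sign_off())"
```

```text
the job is handed in; nothing more can be done
None
```

I handed the job in at about 30 s. My last images show the dish centred under the spout with all three balls in it, the tray home, the gate fully down and the arm clear; `sign_off()` returned no verdict.

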